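# Rinse a rack of stained slides and hang it up to drain

## Robot

A 6-joint arm with a two-finger parallel gripper is mounted at the origin on a cart in front of the work surface, level with it; the furniture and walls round the work are solid. World frame = base frame: x ahead of the robot, y to its left, z up, the work surface at z = 0. Lengths are in mm, angles in rad, forces in N, time in s.
With the tool pointing down it reaches from about 275 to 1000 mm from the base axis. Payload 8.4 kg.
Tool frame: the origin (TCP) lies on the centre line of the jaws, within the pads' length; the fingertips stand 25 mm ahead of it and the grasp point (between the pads) lies 6 mm ahead of it; z points along the fingers, x is the direction in which the jaws open and shut, and the axes are right-handed (so a half turn about z gives the same grasp; the last joint's range is limited). The gripper opens to 85 mm and grips with 20 to 120 N. Pads are 22 mm wide; open, the fingers measure 114 mm over their backs; the gripper's body (76 mm by 85 mm) begins 54 mm behind the grasp point. The pads swing forward as they close: fully open they stand 13 mm farther back than shut.
Start: joints at [-1.293, 0.353, 1.633, -0, 1.155, -0.002], TCP at [172.601, -600.697, 256.281] pointing down, gripper open.
Joint ranges: [-2.63, 2.63], [-0.92, 2.1], [0.06, 2.66], [-1.3, 4.44], [0, 2.69], [-3.02, 3.02]. Speed limits (rad/s): [2.22, 2.22, 2.79, 3.14, 3.14, 3.14].

## Interface

Orientations are given as [roll, pitch, yaw] about the fixed x, y, z axes, in that order (R = Rz(yaw) Ry(pitch) Rx(roll)).
In Python, from rig import r gives the robot as it stands. The module is installed in compiled form; this text tells all that it offers.
- The arm moves only by the tool jog_arm, never from a script. Its argument "deltas" is a list of rows, each an object with "gripper": the gripper command: -1 is fully open, 1 is shut, values between are in proportion; "translation": the shift along the world's x, y, z in units of 10 cm (1.0 is 10 cm), a list of three; "dr": the turn, a rotation vector about the world's x, y, z in units of pi/2 rad (1.0 is pi/2 rad), a list of three. In form: [{"gripper": gripper, "translation": [x, y, z], "dr": [wx, wy, wz]}, ...]. A call has 1 to 12 rows; each row shifts and turns the commanded pose from where the row before left it; what a row does not reach is not made up. A row lasts 1/12 s, in which the tool goes at most 41.7 mm and 7.16 degrees, less where a joint would pass 70% of its speed; a pose out of reach is approached as far as the arm can. A call with a number of a shift or a turn outside -1 to 1 is refused whole. A call with a gripper value outside its range is refused whole. The fingers move at their own pace and stop on an object; "squeeze" is the grip in N (left out, the last holds). Time passes only in rows, so rows that do not move let the fingers close. It gives the time, the measured TCP pose, the force and the opening at its end, in the units of the state.
- r.sense(): the state, without advancing time (a new reading comes with each control period).
- r.grab_frame(name): name is "scene" or "top"; returns the picture (384x512x3 uint8, blue, green, red); there is no depth.
- r.calibration(name): a dict with "mtx" (3x3 intrinsics, pixels), "k1" (the pictures are not rectified: a ray, as slopes to the right and down, at radius r is drawn at 1 + k1 r^2 times it, then the intrinsics apply), "world_from_camera" (4x4, takes a point from camera to world coordinates). Camera axes: x right, y down, z forward; pixel columns grow to the right and rows downward; lengths in mm; the calibration is good to about 2 mm. A picture is of the moment at which its call begins. calibration takes no time and is no camera call.
- r.sign_off(): hands the job in, once; it reports no verdict.
The state is a dict: "clock": time; "qpos": joint angles; "qvel": joint speeds; "joint_efforts": joint torques, N m; "eef_pos": TCP position; "tcp_rot": TCP orientation; "contact_force": force on the tool from outside, world axes, zero at the start; "wrist_torque": the same for the moment, N m; "opening": opening from 0.0 (shut) to 1.0 (fully open).
Only numpy, scipy, OpenCV 4.12 (cv2) and the standard library are available. Lean on these libraries where they do the work, as an engineer would, in place of code of your own. Each camera call takes 0.05 s, during which the arm holds its last target. There are 200 camera calls.

## Task

Lift the lid off the covered rinse dish and lay it on the bare bench, then take the rack of slides out of the open stain dish by its wire handle and dip it in the rinse dish, upright, until the slides are wholly below the rim. Hang the rack by the notch of its handle on the empty hook of the drip stand so that it hangs freely, and put the lid back on the rinse dish so that it sits down flat. Keep the rack upright all the time, and leave the dishes, the rack that is already hanging and everything else on the bench where they are.

Things in the scene. Friction and masses are not known exactly. Their poses are not given: they have to be found in the camera images.
- slide_rack: steel rack of 8 upright glass slides, in the stain dish at the start; 44 (x) x 86 (y) x 98 (z) mm, 0.13 kg. Origin: centre of underside, z up. Rack proper 34 mm high. Rigid handle: arch of 4 mm wire in the plane x = 0, legs at y = +-40.5, shoulders at z = 88 mm, amid them an upward notch (wire axis z = 96 for |y| < 10.5 mm, sloping to the shoulders at 15.5). Window below open from z = 34 mm
- slide_rack_notch (a point): middle of the notch of slide_rack's handle, on the wire axis (x = 0, y = 0, z = 96 mm of the rack); this is what hangs on a hook
- sleeve_a (a point): middle of the grey plastic grip sleeve on the handle's +y shoulder: 9 mm thick, 19 mm long (along the rack's y), 27 mm from the notch, z = 88 mm of the rack; pinch it from above, fingers closing along the rack's x. Axes as the rack's
- sleeve_b (a point): the like sleeve on the -y shoulder, at y = -27 mm
- stain_dish: open white plastic dish in which the slide rack stands at the start: 66 (x) x 106 (y) x 56 (z) mm outside, walls and floor 5 mm, so 56 x 96 mm inside and 51 mm deep; loose, 0.35 kg. Origin: centre of its underside, z up
- rinse_dish: the second dish, of the same make and size, covered by the lid at the start; the two dishes may change places
- dish_lid: white lid of the rinse dish: plate 74 (x) x 114 (y) x 4 mm on a 5 mm deep locating rim (51 x 92 mm) that drops into the dish with 2 mm play; on top a ridge grip 14 (x) x 52 (y) mm up to z = 36 mm. Origin: centre of the rim's underside, z up; plate underside at z = 5 mm. Seated, origin 51 mm above the dish's origin, axes along the dish's; on the bench, z = 0
- lid_grip (a point): middle of the lid's ridge grip, 30 mm above the lid's origin; grip it from above with the fingers closing along the lid's x (14 mm thick; the plate's top lies 21 mm below this point)
- drip_stand: fixed drip stand: shallow steel tray 135 (x) x 235 (y) x 12 mm, a post at x = +55 mm with a cross-bar 160 mm up, and two wire hooks side by side that point to -x (towards the robot). Origin: centre of the tray's underside, z up. Nothing is higher than 170 mm
- hook_left (a point): seat of the hook at y = +58 mm of the stand: where a hung handle's wire axis lies, 150 mm above the bench. Two 4 mm wires 10 mm apart along the stand's x: from the cross-bar 10 mm above the seat, into a V under the seat, up to a tip 19 mm in front of it (-x) and 21 mm above it. Hung, a rack's x is along the stand's x, either way round
- hook_right (a point): the like seat of the hook at y = -58 mm of the stand. One of the two hooks is taken by hung_rack, either one
- hung_rack: another rack of the same make and size, already hanging on one of the two hooks; it stays there. Origin: centre of its underside
- hung_rack_notch (a point): middle of the notch of hung_rack's handle, on the wire axis; it lies at the seat of the hook that is taken
- drip_dish: small clear dish, 36 mm across and 12 mm high, in the stand's tray under the empty hook
- bare_patch (a point): middle of a bare patch of bench, 170 (y) x 100 (x) mm, between the dishes and the robot, where the lid can be laid
- wash_bottle: wash bottle, 66 mm across and 160 mm high, behind the dishes. Origin: under the bottle
- bottle_small: squat white bottle, 55 x 55 x 44 mm, standing between the dishes. Origin: centre of its underside
- timer: flat timer, 62 x 66 x 18 mm, in front of the drip stand. Origin: centre of its underside
- tape_roll: roll of tape lying flat, 61 mm across, 25 mm high, beside the drip stand. Origin: centre of its underside
- forceps: steel forceps, 118 mm long (along y) and 8 mm high, lying near the front edge of the bench. Origin: middle of its underside

How it is judged:
By the outcome, as a careful person would: the job done as asked, in the order asked, and still so for the second after the job is handed in, with the robot touching nothing.
It also fails if it takes over 64 s, if anything falls off the work surface, if the arm or the gripper's body presses on something with over 40 N, if the wrist force passes 120 N, or if a joint passes its speed limit or range.

## Working session

There is one attempt and no reset: what is moved stays moved. The work goes in short steps, Python scripts to look and compute and a tool call to move; the robot and the scene stay as the last step left them, time stands still between calls to the robot, and variables do not carry over. Pictures are saved under pics/ and viewed, about 8 in all and at most 12, crops included, and the job is handed in when it is done.

Besides the shell and the picture viewer there is one more tool, called after ">>>" as name(argument=value, ...) on one line, values as JSON. jog_arm: Moves the arm, as the interface text tells. Shifts and turns lie within -1 to 1; 1 stands for 10 cm of shift or pi/2 rad of turn. Its arguments: {"type":"object","properties":{"deltas":{"type":"array"},"squeeze":{"type":"number"}},"required":["deltas"]}

```bash
mkdir -p pics; cat > h.py <<'E'
import numpy as np, cv2
from rig import r
def ray(name,u,v):
    c=r.calibration(name);K=np.array(c["mtx"]);T=np.array(c["world_from_camera"]);k=c["k1"]
    p=np.array([(u-K[0,2])/K[0,0],(v-K[1,2])/K[1,1]]);q=p.copy()
    for _ in range(20): q=p/(1+k*(q@q))
    return T[:3,3],T[:3,:3]@np.r_[q,1]
def onz(name,u,v,z):
    o,d=ray(name,u,v);return o+d*(z-o[2])/d[2]
def proj(name,P):
    c=r.calibration(name);K=np.array(c["mtx"]);T=np.array(c["world_from_camera"]);k=c["k1"]
    q=T[:3,:3].T@(np.array(P,float)-T[:3,3]);q=q[:2]/q[2];q=q*(1+k*(q@q))
    return K[0,0]*q[0]+K[0,2],K[1,1]*q[1]+K[1,2]
E
python3 - <<'E'
from h import *
for n in("scene","top"):
    im=r.grab_frame(n);cv2.imwrite(f"pics/{n}0.png",im);cv2.imwrite(f"pics/{n}0v.png",cv2.resize(im,(800,600),interpolation=cv2.INTER_CUBIC))
    c=r.calibration(n);print(np.round(c["mtx"],1).tolist(),c["k1"],np.round(c["world_from_camera"],3).tolist())
print(r.sense())
E
```

```text
[[446.2, 0.0, 253.1], [0.0, 446.2, 197.6], [0.0, 0.0, 1.0]] -0.16372048857554342 [[-0.884, -0.325, 0.337, 110.144], [-0.468, 0.615, -0.635, 835.445], [-0.001, -0.719, -0.695, 1062.283], [0.0, 0.0, 0.0, 1.0]]
[[426.5, 0.0, 254.4], [0.0, 426.5, 187.4], [0.0, 0.0, 1.0]] 0.030946185650117104 [[0.027, -0.995, 0.094, 472.969], [-0.999, -0.029, -0.014, -3.067], [0.017, -0.094, -0.995, 1262.775], [0.0, 0.0, 0.0, 1.0]]
{'clock': 0.1, 'qpos': array([-1.29338683e+00,  3.53598956e-01,  1.63411575e+00,  3.28473686e-05,
        1.15523000e+00, -2.39448840e-03]), 'qvel': array([-1.84187287e-03, -7.92035251e-05, -2.03263692e-03,  1.58816876e-03,
        2.59337061e-04, -8.62467472e-04]), 'joint_efforts': array([ 1.00789919e-03, -6.06357479e+01, -3.42818785e+01,  5.41257134e-05,
        3.84485887e-03,  1.62149905e-05]), 'eef_pos': array([ 172.49692095, -600.26810919,  255.60026074]), 'tcp_rot': array([-3.14155938e+00,  1.35197832e-03, -1.29100560e+00]), 'contact_force': array([-0.59928399, -0.32589088, -0.45464932]), 'wrist_torque': array([-0.0301205 , -0.00010711, -0.01158921]), 'opening': 1.0000872494494184}
```

View pics/top0v.png

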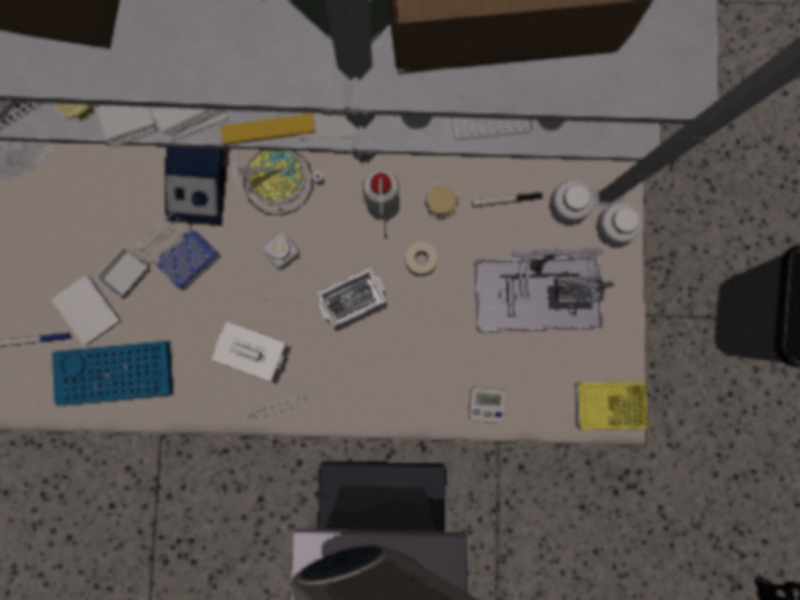

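View pics/scene0v.png

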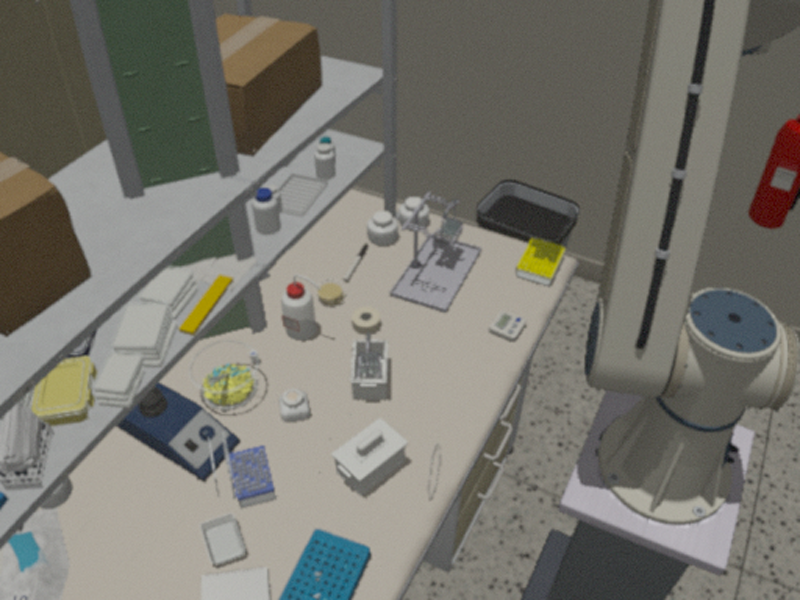

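Top: the lidded dish is at about (250,352), the stain dish with rack at (352,298) and the stand at (540,295). The rack already hung is on the right hook (575,292), so the left hook at (508,290) is empty. The bare patch is below the dishes. Now I'll measure these.

```bash
python3 - <<'E'
from h import *
im=cv2.imread("pics/top0.png")
s=512/800
def rect(name,box,mask,z):
    x0,y0,x1,y1=[int(a*s) for a in box]
    m=mask[y0:y1,x0:x1].astype(np.uint8)
    c=max(cv2.findContours(m,cv2.RETR_EXTERNAL,cv2.CHAIN_APPROX_NONE)[0],key=cv2.contourArea)
    pts=np.array([onz("top",u+x0,v+y0,z)[:2] for u,v in cv2.convexHull(c)[:,0]],np.float32)
    print(name,cv2.minAreaRect(pts),np.round(cv2.boxPoints(cv2.minAreaRect(pts))).tolist())
hsv=cv2.cvtColor(im,cv2.COLOR_BGR2HSV)
for t in(45,55):
  white=(hsv[...,1]<t)&(hsv[...,2]>150)
  rect("lid",(195,310,305,395),(hsv[...,1]<t-10)&(hsv[...,2]>140),60)
  rect("stain",(305,255,400,340),(hsv[...,1]<t-10)&(hsv[...,2]>120),56)
print(hsv[220:230,150:160:3].tolist()[0], hsv[int(320*s),int(500*s)],hsv[int(350*s),int(450*s)],hsv[int(340*s),int(265*s)])
rect("tray",(465,240,615,340),(hsv[...,0]>100)&(hsv[...,2]>60),8)
a=cv2.resize(im[145:265,120:260],None,fx=5.6,fy=5,interpolation=cv2.INTER_CUBIC) if 0 else None
c1=cv2.resize(im[150:250,130:260],None,fx=6,fy=6,interpolation=cv2.INTER_CUBIC);cv2.imwrite("pics/c1.png",c1)
sc=cv2.imread("pics/scene0.png")
b1=cv2.resize(im[155:220,295:400],(400,248),interpolation=cv2.INTER_CUBIC)
b2=cv2.resize(sc[115:205,240:320],(400,450),interpolation=cv2.INTER_CUBIC)
b3=cv2.resize(sc[190:320,200:270],(242,450),interpolation=cv2.INTER_CUBIC)
out=np.zeros((600,800,3),np.uint8);out[:248,:400]=b1;out[:450,400:]=b2;b4=cv2.resize(im[165:215,195:255],(400,333),interpolation=cv2.INTER_CUBIC);out[260:593,:400]=b4
cv2.imwrite("pics/c2.png",out)
E
```

```text
lid ((476.1322937011719, 246.3400421142578), (115.5239028930664, 74.52687072753906), 71.81561279296875) [[423.0, 203.0], [494.0, 180.0], [530.0, 290.0], [459.0, 313.0]]
stain ((583.68505859375, 63.704105377197266), (142.3943634033203, 170.92237854003906), 1.719594955444336) [[510.0, 147.0], [515.0, -24.0], [657.0, -20.0], [652.0, 151.0]]
lid ((476.1322937011719, 246.3400421142578), (115.5239028930664, 74.52687072753906), 71.81561279296875) [[423.0, 203.0], [494.0, 180.0], [530.0, 290.0], [459.0, 313.0]]
stain ((579.302001953125, 63.543949127197266), (151.16473388671875, 170.9807891845703), 1.719122052192688) [[501.0, 147.0], [506.0, -24.0], [657.0, -20.0], [652.0, 151.0]]
[[4, 12, 148], [4, 13, 136], [8, 14, 148], [4, 14, 150]] [150  14 132] [ 11  38 129] [  8  12 171]
tray ((605.9301147460938, -287.9862976074219), (149.74795532226562, 243.4542999267578), 4.123247146606445) [[522.0, -172.0], [540.0, -415.0], [689.0, -404.0], [672.0, -161.0]]
```

View pics/c2.png

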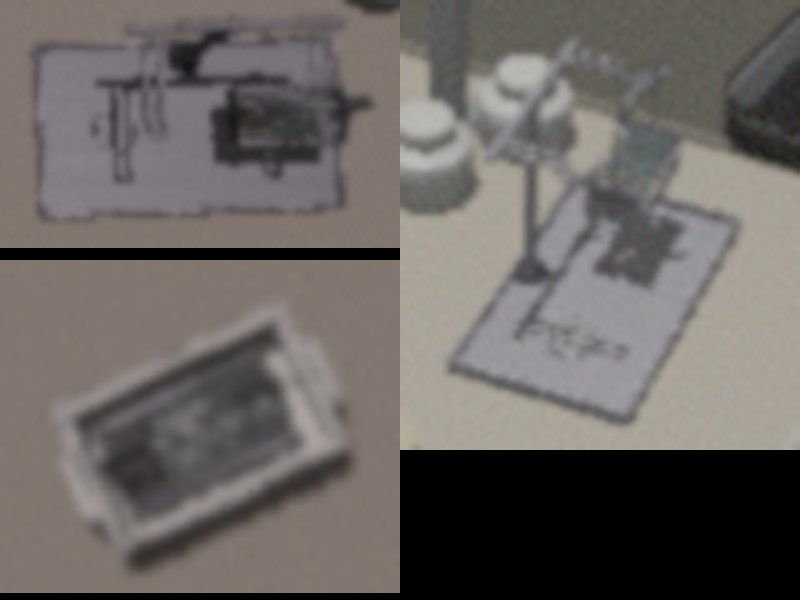

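```bash
python3 - <<'E'
from h import *
im=cv2.imread("pics/top0.png");sc=cv2.imread("pics/scene0.png")
ims=[];scs=[]
for i in range(10):
    ims.append(r.grab_frame("top").astype(np.float32));scs.append(r.grab_frame("scene").astype(np.float32))
im=np.mean(ims,0).clip(0,255).astype(np.uint8);sc=np.mean(scs,0).clip(0,255).astype(np.uint8)
cv2.imwrite("pics/topavg.png",im);cv2.imwrite("pics/sceneavg.png",sc)
hsv=cv2.cvtColor(im,cv2.COLOR_BGR2HSV)
def rect(n,box,m,z,cam="top"):
    x0,y0,x1,y1=box
    c=max(cv2.findContours(m[y0:y1,x0:x1].astype(np.uint8),cv2.RETR_EXTERNAL,cv2.CHAIN_APPROX_NONE)[0],key=cv2.contourArea)
    pts=np.array([onz(cam,u+x0,v+y0,z)[:2] for u,v in cv2.convexHull(c)[:,0]],np.float32)
    print(n,np.round(cv2.minAreaRect(pts)[0],1),np.round(cv2.minAreaRect(pts)[1],1),round(cv2.minAreaRect(pts)[2],1))
for t in(145,155,165): rect("stain",(198,165,250,215),(hsv[...,1]<30)&(hsv[...,2]>t),56)
for t in(20,24,28): rect("lid",(135,200,190,250),(hsv[...,1]<t)&(hsv[...,2]>130),60)
for t in(100,110,118): rect("tray",(300,155,390,215),(hsv[...,0]>100)&(hsv[...,2]>t),12)
cr=lambda u,v:(u/3.81+295-.5,v/3.81+155-.5)
print("tip",onz("top",*cr(153,137),171),"bar",onz("top",*cr(128,28),160),onz("top",*cr(342,22),160))
a=cv2.resize(im[163:218,198:252],(400,407),interpolation=cv2.INTER_CUBIC)
b=cv2.resize(sc[205:260,218:254],(400,600),interpolation=cv2.INTER_CUBIC)
out=np.zeros((600,800,3),np.uint8);out[:407,:400]=a;out[:,400:]=b
out=cv2.convertScaleAbs(out,alpha=1.4,beta=-20)
cv2.imwrite("pics/c3.png",out)
E
```

```text
stain [605.6  19.5] [28.3 17.6] 56.0
stain [581.4  20.1] [24.2  6.3] 28.2
stain [573.2  15. ] [0. 0.] 0.0
lid [475.2 244.7] [117.   73.5] 71.4
lid [475.6 245.1] [118.1  75.1] 71.3
lid [475.8 246.2] [120.1  76.9] 71.1
tray [ 605.2 -283.9] [148.  234.9] 3.6
tray [ 599.3 -280.2] [135.1 226.6] 3.8
tray [ 598.3 -280.9] [132. 222.] 3.8
tip [ 574.50146625 -225.05708517  171.        ] bar [ 650.19281385 -209.37031001  160.        ] [ 658.61268902 -356.41111838  160.        ]
```

View pics/c3.png

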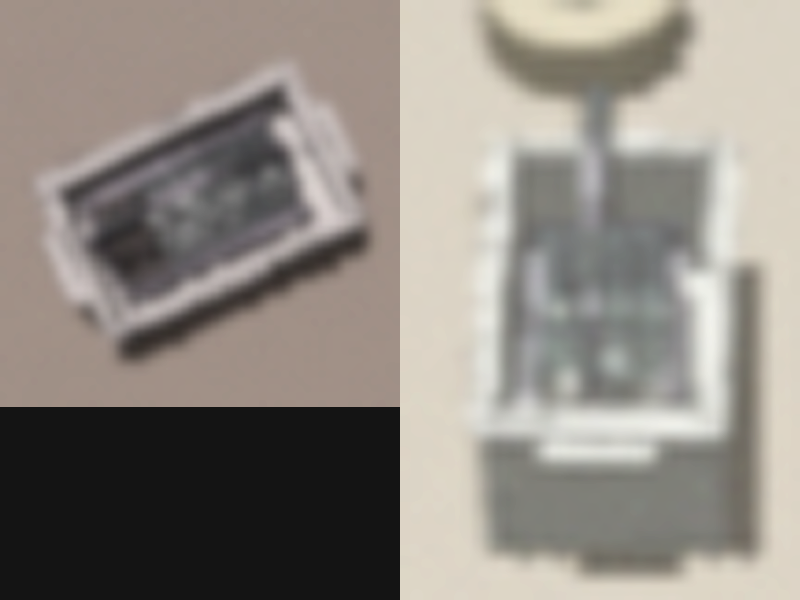

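```bash
python3 - <<'E'
from h import *
A=lambda u,v:(u/7.407+197.5,v/7.4+162.5)
B=lambda u,v:(u/11.11+217.5,v/10.91+204.5)
for n,f,L in(("top",A,[(42,182),(290,62),(365,212),(120,330)]),("scene",B,[(490,145),(735,145),(725,435),(480,435)])):
    P=np.array([onz(n,*f(*p),56)[:2] for p in L]);print(n,np.round(P,0).tolist(),P.mean(0),[round(float(np.linalg.norm(P[i]-P[i-1]))) for i in range(4)],
     [round(float(np.degrees(np.arctan2(*(P[i]-P[i-1])[::-1])))) for i in range(4)])
P=P.mean(0)
for c in [(581,61)]:
  for yaw in(26,29):
    a=np.radians(yaw);ey=np.array([-np.sin(a),np.cos(a)])
    for y,z in((-40.5,39),(-40.5,93),(-27,93),(-10,101),(0,101),(10,101),(27,93),(40.5,93),(40.5,39)):
        Q=np.r_[np.array(c)+ey*y,z];u,v=proj("scene",Q);ut,vt=proj("top",Q)
        print(yaw,y,z,"scenecrop",round((u-217.5)*11.11+400) ,round((v-204.5)*10.91),"topcrop",round((ut-197.5)*7.407),round((vt-162.5)*7.4))
E
```

```text
top [[584.0, 125.0], [633.0, 32.0], [576.0, 2.0], [528.0, 94.0]] [580.36644231  63.13261762] [64, 106, 65, 104] [30, -62, -152, 117]
scene [[532.0, -16.0], [472.0, -48.0], [428.0, 51.0], [486.0, 81.0]] [479.55999449  16.91930128] [107, 68, 107, 65] [-64, -152, 114, 28]
26 -40.5 39 scenecrop 613 198 topcrop 307 156
26 -40.5 93 scenecrop 607 66 topcrop 305 141
26 -27 93 scenecrop 604 101 topcrop 272 156
26 -10 101 scenecrop 600 126 topcrop 229 173
26 0 101 scenecrop 597 152 topcrop 204 184
26 10 101 scenecrop 595 179 topcrop 179 195
26 27 93 scenecrop 592 246 topcrop 139 216
26 40.5 93 scenecrop 589 284 topcrop 105 230
26 40.5 39 scenecrop 595 415 topcrop 117 242
29 -40.5 39 scenecrop 605 198 topcrop 305 151
29 -40.5 93 scenecrop 600 66 topcrop 302 136
29 -27 93 scenecrop 599 101 topcrop 270 153
29 -10 101 scenecrop 598 126 topcrop 228 171
29 0 101 scenecrop 597 152 topcrop 204 184
29 10 101 scenecrop 597 179 topcrop 180 196
29 27 93 scenecrop 597 246 topcrop 140 219
29 40.5 93 scenecrop 597 284 topcrop 108 236
29 40.5 39 scenecrop 603 415 topcrop 119 246
```

>>> jog_arm(deltas=[{"gripper": 0,"translation": [0.12,0.35,0],"dr": [0,0,0.05]},{"gripper": 0,"translation": [0.12,0.35,0],"dr": [0,0,0.05]},{"gripper": 0,"translation": [0.12,0.35,0],"dr": [0,0,0.05]},{"gripper": 0,"translation": [0.12,0.35,0],"dr": [0,0,0.05]},{"gripper": 0,"translation": [0.12,0.35,0],"dr": [0,0,0.05]},{"gripper": 0,"translation": [0.12,0.35,0],"dr": [0,0,0.05]},{"gripper": 0,"translation": [0.12,0.35,0],"dr": [0,0,0.05]},{"gripper": 0,"translation": [0.12,0.35,0],"dr": [0,0,0.05]},{"gripper": 0,"translation": [0.12,0.35,0],"dr": [0,0,0.05]},{"gripper": 0,"translation": [0.12,0.35,0],"dr": [0,0,0.05]},{"gripper": 0,"translation": [0.12,0.35,0],"dr": [0,0,0.05]},{"gripper": 0,"translation": [0.12,0.35,0],"dr": [0,0,0.05]}], squeeze=50)

```text
clock: 2.1
eef_pos: [316.7, -179.1, 256.6]
tcp_rot: [3.141, -0.001, -0.345]
contact_force: [0.2, -0.6, -1.3]
opening: 0.5
```

>>> jog_arm(deltas=[{"gripper": 0,"translation": [0.14,0.37,0],"dr": [0,0,0.014]},{"gripper": 0,"translation": [0.14,0.37,0],"dr": [0,0,0]},{"gripper": 0,"translation": [0.14,0.37,0],"dr": [0,0,0]},{"gripper": 0,"translation": [0.14,0.37,0],"dr": [0,0,0]},{"gripper": 0,"translation": [0.14,0.37,0],"dr": [0,0,0]},{"gripper": 0,"translation": [0.14,0.37,0],"dr": [0,0,0]},{"gripper": 0,"translation": [0.14,0.37,0],"dr": [0,0,0]},{"gripper": 0,"translation": [0.14,0.37,0],"dr": [0,0,0]},{"gripper": 0,"translation": [0.14,0.37,-0.2],"dr": [0,0,0]},{"gripper": 0,"translation": [0.14,0.37,-0.2],"dr": [0,0,0]},{"gripper": 0,"translation": [0.14,0.37,-0.2],"dr": [0,0,0]},{"gripper": 0,"translation": [0.05,0.175,-0.1],"dr": [0,0,0]}])

```text
clock: 3.1
eef_pos: [473.9, 240.6, 188.2]
tcp_rot: [-3.141, 0.0, -0.325]
contact_force: [-0.3, -1.4, -0.3]
opening: 0.499
```

>>> jog_arm(deltas=[{"gripper": 0,"translation": [0,0.015,-0.3],"dr": [0,0,0]},{"gripper": 0,"translation": [0,0,-0.3],"dr": [0,0,0]},{"gripper": 0,"translation": [0,0,-0.25],"dr": [0,0,0]},{"gripper": 0,"translation": [0,0,-0.11],"dr": [0,0,0]},{"gripper": 0,"translation": [0,0,0],"dr": [0,0,0]},{"gripper": 1,"translation": [0,0,0],"dr": [0,0,0]},{"gripper": 1,"translation": [0,0,0],"dr": [0,0,0]},{"gripper": 1,"translation": [0,0,0],"dr": [0,0,0]},{"gripper": 1,"translation": [0,0,0],"dr": [0,0,0]},{"gripper": 1,"translation": [0,0,0],"dr": [0,0,0]},{"gripper": 1,"translation": [0,0,0],"dr": [0,0,0]}])

```text
clock: 4.02
eef_pos: [474.3, 239.1, 95.6]
tcp_rot: [-3.139, -0.002, -0.327]
contact_force: [-0.2, -1.7, 8.3]
opening: 0.15
```

```bash
python3 - <<'E'
from h import *
s=r.sense();print(s["eef_pos"],s["opening"],s["wrist_torque"])
for p in((308,398),(250,415),(380,375),(380,436)): print(p,onz("top",p[0]*.64,p[1]*.64,0))
E
```

```text
[474.29953829 239.09800162  95.63663155] 0.14951350155936854 [-0.07083636  0.04131491  0.01768747]
(308, 398) [390.4474069  141.24035069   0.        ]
(250, 415) [356.5978269  247.41058751   0.        ]
(380, 375) [436.58380261   8.04888423   0.        ]
(380, 436) [323.98999145   4.67125898   0.        ]
```

>>> jog_arm(deltas=[{"gripper": 1,"translation": [0,0,0.05],"dr": [0,0,0]},{"gripper": 1,"translation": [0,0,0.1],"dr": [0,0,0]},{"gripper": 1,"translation": [0,0,0.2],"dr": [0,0,0]},{"gripper": 1,"translation": [0,0,0.3],"dr": [0,0,0]},{"gripper": 1,"translation": [0,0,0],"dr": [0,0,0]}])

```text
clock: 4.43
eef_pos: [475.6, 239.9, 164.4]
tcp_rot: [-3.136, -0.005, -0.327]
contact_force: [1.2, 0.1, -0.1]
opening: 0.15
```

```bash
python3 - <<'E'
from h import *
s=r.sense();print(s["eef_pos"],s["opening"],s["contact_force"])
im=r.grab_frame("scene");cv2.imwrite("pics/s1.png",cv2.resize(im[180:350,170:330],(560,595),interpolation=cv2.INTER_CUBIC))
E
```

```text
[475.57436876 239.88445147 164.36018471] 0.14974122539037488 [ 1.19980848  0.09714725 -0.0787854 ]
```

View pics/s1.png

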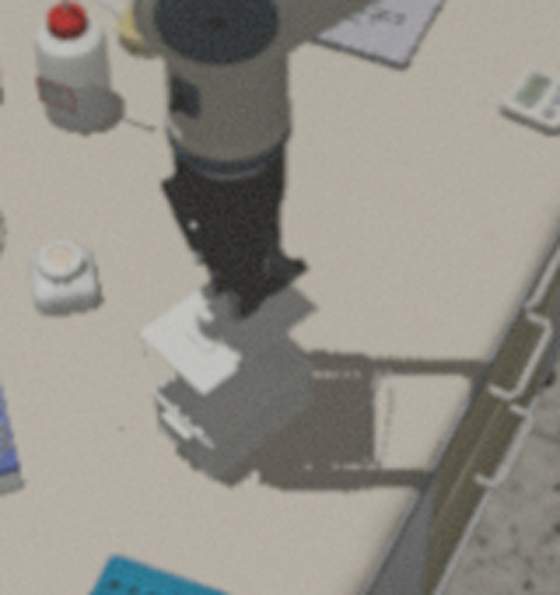

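>>> jog_arm(deltas=[{"gripper": 1,"translation": [-0.06,-0.2,0],"dr": [0,0,0]},{"gripper": 1,"translation": [-0.11,-0.38,0],"dr": [0,0,0]},{"gripper": 1,"translation": [-0.11,-0.38,0],"dr": [0,0,0]},{"gripper": 1,"translation": [-0.11,-0.38,0],"dr": [0,0,0]},{"gripper": 1,"translation": [-0.11,-0.38,-0.1],"dr": [0,0,0]},{"gripper": 1,"translation": [-0.1,-0.3,-0.3],"dr": [0,0,0]},{"gripper": 1,"translation": [0,0,-0.3],"dr": [0,0,0]},{"gripper": 1,"translation": [0,0,-0.3],"dr": [0,0,0]},{"gripper": 1,"translation": [0,0,-0.1],"dr": [0,0,0]},{"gripper": 1,"translation": [0,0,0],"dr": [0,0,0]},{"gripper": 1,"translation": [0,0,0],"dr": [0,0,0]}])

```text
clock: 5.4
eef_pos: [412.9, 37.9, 49.9]
tcp_rot: [3.141, 0.002, -0.327]
contact_force: [1.1, 0.0, -0.7]
opening: 0.147
```

>>> jog_arm(deltas=[{"gripper": 1,"translation": [0,0,-0.03],"dr": [0,0,0]},{"gripper": 1,"translation": [0,0,-0.03],"dr": [0,0,0]},{"gripper": 1,"translation": [0,0,0],"dr": [0,0,0]}])

```text
clock: 5.65
eef_pos: [414.3, 38.2, 44.7]
tcp_rot: [-3.141, -0.002, -0.326]
contact_force: [-0.2, -0.2, -1.2]
opening: 0.148
```

>>> jog_arm(deltas=[{"gripper": 1,"translation": [0,0,-0.02],"dr": [0,0,0]},{"gripper": 1,"translation": [0,0,-0.01],"dr": [0,0,0]},{"gripper": 1,"translation": [0,0,0],"dr": [0,0,0]}])

```text
clock: 5.9
eef_pos: [414.4, 38.2, 44.4]
tcp_rot: [-3.141, -0.002, -0.326]
contact_force: [-13.4, -1.6, 64.3]
opening: 0.15
```

>>> jog_arm(deltas=[{"gripper": 1,"translation": [0,0,0.02],"dr": [0,0,0]},{"gripper": 0.2,"translation": [0,0,0],"dr": [0,0,0]},{"gripper": 0.2,"translation": [0,0,0],"dr": [0,0,0]},{"gripper": 0.2,"translation": [0,0,0.1],"dr": [0,0,0]},{"gripper": 0.2,"translation": [0,0,0.3],"dr": [0,0,0]},{"gripper": 0.2,"translation": [0,0,0.4],"dr": [0,0,0]},{"gripper": 0.2,"translation": [0,0,0.4],"dr": [0,0,0]},{"gripper": 0.2,"translation": [0,0,0],"dr": [0,0,0]}])

```text
clock: 6.57
eef_pos: [417.1, 38.3, 169.2]
tcp_rot: [-3.138, -0.009, -0.326]
contact_force: [2.4, 0.4, 1.1]
opening: 0.401
```

```bash
python3 - <<'E'
from h import *
s=r.sense();print(s["eef_pos"],s["tcp_rot"],s["contact_force"])
im=r.grab_frame("top");sc=r.grab_frame("scene")
out=np.zeros((600,800,3),np.uint8)
out[:300,:400]=cv2.resize(im[160:265,130:270],(400,300),interpolation=cv2.INTER_CUBIC)
out[300:,:400]=cv2.resize(im[160:220,290:390],(400,300),interpolation=cv2.INTER_CUBIC)
out[:,400:]=cv2.resize(sc[190:340,200:300],(400,600),interpolation=cv2.INTER_CUBIC)
cv2.imwrite("pics/s2.png",out)
E
```

```text
[417.11138574  38.32948218 169.21912817] [-3.13773877 -0.00871214 -0.32644449] [2.42065179 0.42171277 1.10459765]
```

View pics/s2.png

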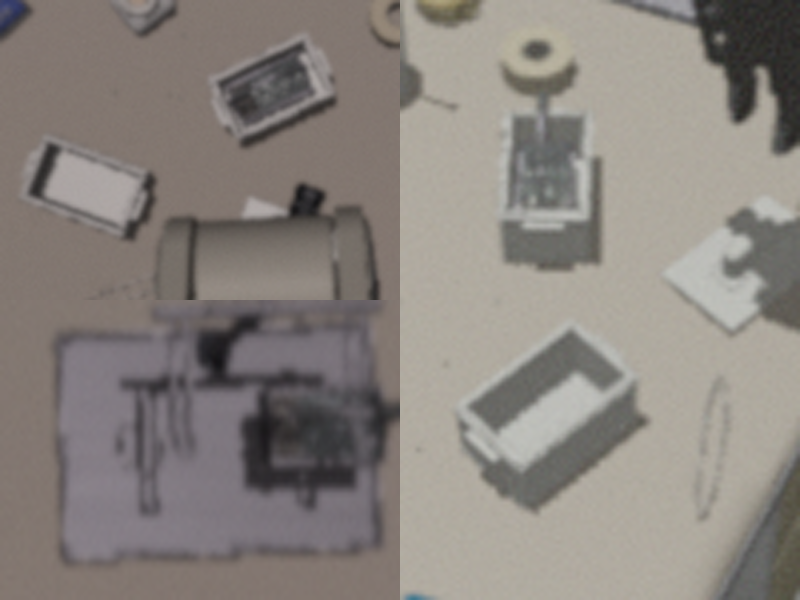

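>>> jog_arm(deltas=[{"gripper": 0.2,"translation": [0.19,0.06,0],"dr": [0,0,0.065]},{"gripper": 0.2,"translation": [0.19,0.06,0],"dr": [0,0,0.065]},{"gripper": 0.2,"translation": [0.19,0.06,0],"dr": [0,0,0.065]},{"gripper": 0.2,"translation": [0.19,0.06,0],"dr": [0,0,0.065]},{"gripper": 0.2,"translation": [0.19,0.06,0],"dr": [0,0,0.065]},{"gripper": 0.2,"translation": [0.19,0.06,0],"dr": [0,0,0.065]},{"gripper": 0.2,"translation": [0.19,0.06,0],"dr": [0,0,0.065]},{"gripper": 0.2,"translation": [0.19,0.06,0],"dr": [0,0,0.064]},{"gripper": 0.2,"translation": [0,0,-0.2],"dr": [0,0,0]},{"gripper": 0.2,"translation": [0,0,0],"dr": [0,0,0]},{"gripper": 0.2,"translation": [0,0,0],"dr": [0,0,0]}])

```text
clock: 7.58
eef_pos: [563.3, 85.7, 140.6]
tcp_rot: [-3.14, 0.006, 0.488]
contact_force: [0.8, -0.6, 0.7]
opening: 0.404
```

```bash
python3 - <<'E'
from h import *
s=r.sense();print(s["eef_pos"],s["tcp_rot"])
sc=r.grab_frame("scene");im=r.grab_frame("top")
print([np.round(onz("top",130+u/2.857-.5,160+v/2.857-.5,56)[:2]) for u,v in((42,137),(155,172),(128,238),(22,200))])
out=np.zeros((600,800,3),np.uint8)
out[:,:400]=cv2.resize(sc[185:260,210:260],(400,600),interpolation=cv2.INTER_CUBIC)
out[:400,400:]=cv2.resize(im[160:220,195:255],(400,400),interpolation=cv2.INTER_CUBIC)
cv2.imwrite("pics/s3.png",out)
E
```

```text
[563.34702258  85.66161494 140.61580394] [-3.13964249  0.00560532  0.48806197]
[array([522., 288.]), array([490., 176.]), array([425., 200.]), array([460., 305.])]
```

View pics/s3.png

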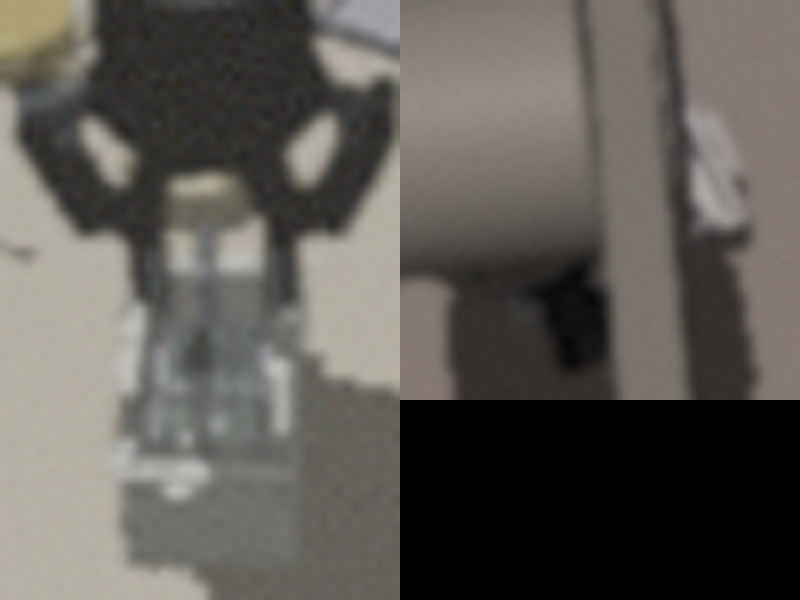

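```bash
python3 - <<'E'
from h import *
print(onz("scene",234.5,228.25,93), onz("scene",205/8+209.5,290/8+184.5,101))
s=r.sense();p=s["eef_pos"];u,v=proj("scene",p+[0,0,-25]);print((u-209.5)*8,(v-184.5)*8)
E
```

```text
[567.58176465  89.74342395  93.        ] [576.83076902  69.21765015 101.        ]
210.99549017844151 300.2013524596739
```

>>> jog_arm(deltas=[{"gripper": 0.2,"translation": [0.04,0.03,0],"dr": [0,0,0]},{"gripper": 0.2,"translation": [0,0,-0.2],"dr": [0,0,0]},{"gripper": 0.2,"translation": [0,0,-0.18],"dr": [0,0,0]},{"gripper": 0.2,"translation": [0,0,0],"dr": [0,0,0]},{"gripper": 0.2,"translation": [0,0,0],"dr": [0,0,0]}])

```text
clock: 8.1
eef_pos: [569.1, 89.0, 105.2]
tcp_rot: [-3.141, 0.001, 0.489]
contact_force: [0.2, -0.4, -0.4]
opening: 0.401
```

>>> jog_arm(deltas=[{"gripper": 0.2,"translation": [0,0,-0.055],"dr": [0,0,0]},{"gripper": 0.2,"translation": [0,0,0],"dr": [0,0,0]},{"gripper": 0.5,"translation": [0,0,0],"dr": [0,0,0]},{"gripper": 0.7,"translation": [0,0,0],"dr": [0,0,0]},{"gripper": 1,"translation": [0,0,0],"dr": [0,0,0]},{"gripper": 1,"translation": [0,0,0],"dr": [0,0,0]},{"gripper": 1,"translation": [0,0,0],"dr": [0,0,0]},{"gripper": 1,"translation": [0,0,0],"dr": [0,0,0]}], squeeze=50)

```text
clock: 8.77
eef_pos: [569.8, 89.0, 100.3]
tcp_rot: [3.141, -0.001, 0.489]
contact_force: [-1.1, -0.1, 5.9]
opening: 0.08
```

>>> jog_arm(deltas=[{"gripper": 1,"translation": [0,0,0.05],"dr": [0,0,0]},{"gripper": 1,"translation": [0,0,0.1],"dr": [0,0,0]},{"gripper": 1,"translation": [0,0,0.15],"dr": [0,0,0]},{"gripper": 1,"translation": [0,0,0.2],"dr": [0,0,0]},{"gripper": 1,"translation": [0,0,0.2],"dr": [0,0,0]},{"gripper": 1,"translation": [0,0,0.2],"dr": [0,0,0]},{"gripper": 1,"translation": [0,0,0.1],"dr": [0,0,0]},{"gripper": 1,"translation": [0,0,0],"dr": [0,0,0]}])

```text
clock: 9.43
eef_pos: [570.9, 89.2, 202.5]
tcp_rot: [3.14, -0.004, 0.489]
contact_force: [-0.2, 0.2, -1.6]
opening: 0.076
```

```bash
python3 - <<'E'
from h import *
s=r.sense();print(s["eef_pos"],s["tcp_rot"],s["wrist_torque"])
ims=[r.grab_frame("scene").astype(float) for _ in range(4)];tp=np.mean([r.grab_frame("top").astype(float) for _ in range(4)],0).astype(np.uint8)
sc=np.mean(ims,0).astype(np.uint8)
out=np.zeros((600,800,3),np.uint8)
out[:,:400]=cv2.resize(sc[165:255,210:270],(400,600),interpolation=cv2.INTER_CUBIC)
out[:400,400:]=cv2.resize(tp[160:220,195:255],(400,400),interpolation=cv2.INTER_CUBIC)
cv2.imwrite("pics/s4.png",cv2.convertScaleAbs(out,alpha=1.4,beta=-10))
e=s["eef_pos"];a=s["tcp_rot"][2]
print(proj("scene",e),[ (round((u-209.5)*6.667),round((v-164.5)*6.667)) for u,v in [proj("scene",e+np.array([-np.sin(a)*y,np.cos(a)*y,z])+np.r_[np.cos(a),np.sin(a),0]*x) for x,y,z in ((0,-27,2),(0,0,-6),(0,-67.5,-60),(-22,13.5,-94),(22,13.5,-94),(-22,13.5,-60),(22,13.5,-60))]])
E
```

```text
[570.93035844  89.18765854 202.52152614] [ 3.14010361 -0.00423987  0.4887748 ] [ 0.03864431  0.02166622 -0.0059099 ]
(np.float64(232.3241594656456), np.float64(201.00403244539302)) [(154, 195), (153, 254), (162, 233), (210, 421), (108, 421), (208, 367), (104, 367)]
```

View pics/s4.png

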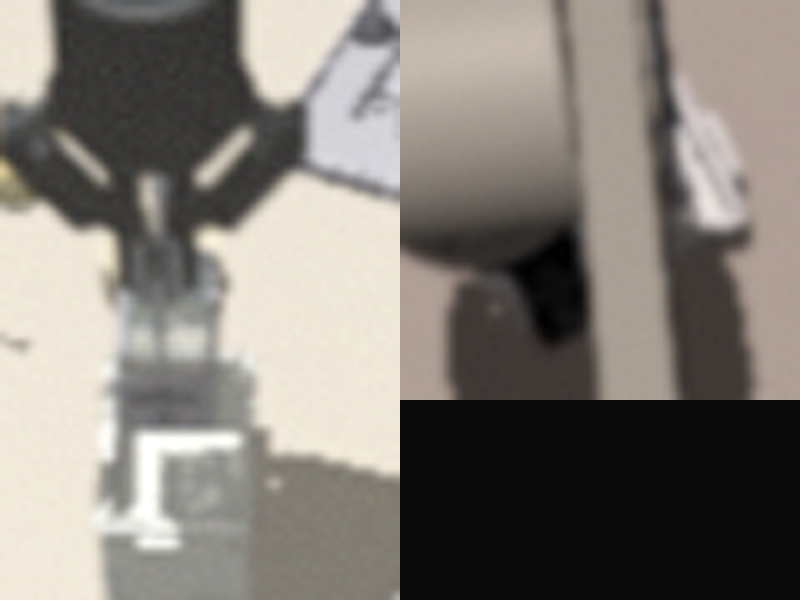

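>>> jog_arm(deltas=[{"gripper": 1,"translation": [-0.11,0.22,0],"dr": [0,0,-0.043]},{"gripper": 1,"translation": [-0.11,0.22,0],"dr": [0,0,-0.043]},{"gripper": 1,"translation": [-0.11,0.22,0],"dr": [0,0,-0.043]},{"gripper": 1,"translation": [-0.11,0.22,0],"dr": [0,0,-0.043]},{"gripper": 1,"translation": [-0.11,0.22,0],"dr": [0,0,-0.043]},{"gripper": 1,"translation": [-0.11,0.22,0],"dr": [0,0,-0.043]},{"gripper": 1,"translation": [-0.11,0.22,0],"dr": [0,0,-0.043]},{"gripper": 1,"translation": [-0.1,0.22,0],"dr": [0,0,-0.043]},{"gripper": 1,"translation": [0,0.04,0],"dr": [0,0,-0.043]},{"gripper": 1,"translation": [0,0,0],"dr": [0,0,-0.043]},{"gripper": 1,"translation": [0,0,0],"dr": [0,0,-0.043]},{"gripper": 1,"translation": [0,0,0],"dr": [0,0,-0.043]}])

```text
clock: 10.83
eef_pos: [482.2, 269.2, 199.2]
tcp_rot: [3.141, 0.001, -0.324]
contact_force: [0.2, 0.0, -1.4]
opening: 0.08
```

>>> jog_arm(deltas=[{"gripper": 1,"translation": [0.01,0,-0.2],"dr": [0,0,0]},{"gripper": 1,"translation": [0,0,-0.15],"dr": [0,0,0]},{"gripper": 1,"translation": [0,0,0],"dr": [0,0,0]},{"gripper": 1,"translation": [0,0,0],"dr": [0,0,0]}])

```text
clock: 11.17
eef_pos: [482.9, 268.6, 163.9]
tcp_rot: [3.14, 0.002, -0.322]
contact_force: [0.4, 0.9, 0.4]
opening: 0.081
```

```bash
python3 - <<'E'
from h import *
s=r.sense();print(s["eef_pos"],s["tcp_rot"],s["wrist_torque"])
sc=np.mean([r.grab_frame("scene").astype(float) for _ in range(4)],0).astype(np.uint8);tp=np.mean([r.grab_frame("top").astype(float) for _ in range(4)],0).astype(np.uint8)
out=np.zeros((600,800,3),np.uint8)
out[:,:500]=cv2.resize(sc[220:316,205:285],(500,600),interpolation=cv2.INTER_CUBIC)
out[:300,500:]=cv2.resize(tp[190:250,130:190],(300,300),interpolation=cv2.INTER_CUBIC)
cv2.imwrite("pics/s5.png",cv2.convertScaleAbs(out,alpha=1.3,beta=0))
e=s["eef_pos"];a=s["tcp_rot"][2];ex=np.r_[np.cos(a),np.sin(a),0];ey=np.r_[-np.sin(a),np.cos(a),0]
for n,P in (("rack",[e+ex*x+ey*(y-26.5)+np.r_[0,0,z-95.3] for z in(0,34) for x,y in((-22,43),(22,43),(22,-43),(-22,-43))]),("dish",[np.r_[475.2,244.5,56]+ex*x+ey*y for x,y in((-33,53),(33,53),(33,-53),(-33,-53))])):
    print(n,[(round((u-204.5)*6.25),round((v-219.5)*6.25)) for u,v in [proj("scene",p) for p in P]])
E
```

```text
[482.91250289 268.63590186 163.91809496] [ 3.13981529e+00  1.59713595e-03 -3.21718935e-01] [-0.0018339  -0.00599363  0.00186912]
rack [(161, 493), (92, 429), (240, 318), (309, 377), (157, 447), (87, 383), (239, 270), (309, 330)]
dish [(159, 540), (57, 445), (238, 309), (341, 397)]
```

View pics/s5.png

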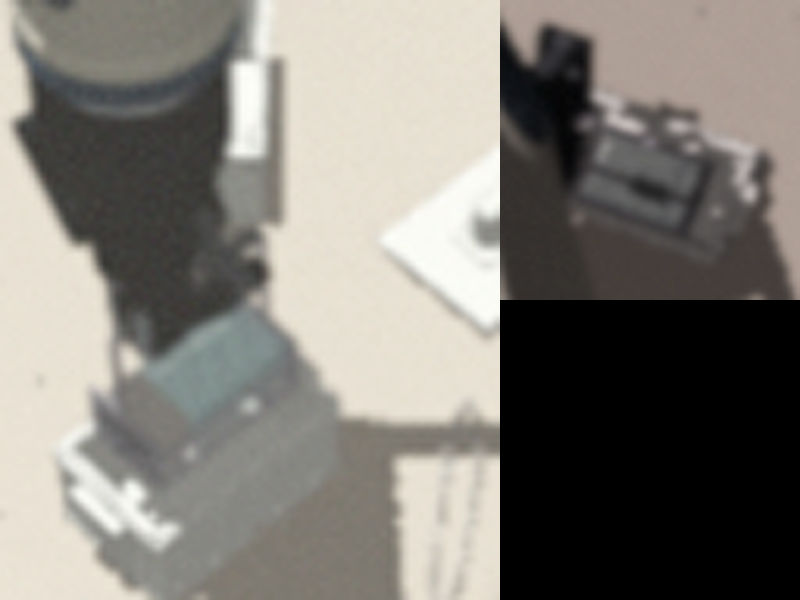

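```bash
python3 - <<'E'
from h import *
s=r.sense()
e=s["eef_pos"];a=s["tcp_rot"][2];ex=np.r_[np.cos(a),np.sin(a),0];ey=np.r_[-np.sin(a),np.cos(a),0]
for n,P in (("rack",[e+ex*x+ey*(y-26.5)+np.r_[0,0,z-95.3] for z in(0,34) for x,y in((-22,43),(22,43),(22,-43),(-22,-43))]),("dish",[np.r_[475.2,244.5,56]+ex*x+ey*y for x,y in((-33,53),(33,53),(33,-53),(-33,-53))])):
    print(n,[(round((u-129.5)*5)+500,round((v-189.5)*5)) for u,v in [proj("top",p) for p in P]])
print(s["contact_force"],s["wrist_torque"])
E
```

```text
rack [(556, 185), (586, 111), (731, 164), (702, 239), (541, 185), (571, 108), (720, 163), (691, 240)]
dish [(537, 198), (581, 87), (758, 152), (715, 263)]
[ 0.21280518  0.15401634 -1.774268  ] [0.00842552 0.0127835  0.00326039]
```

>>> jog_arm(deltas=[{"gripper": 1,"translation": [0,0,-0.06],"dr": [0,0,0]},{"gripper": 1,"translation": [0,0,-0.06],"dr": [0,0,0]},{"gripper": 1,"translation": [0,0,0],"dr": [0,0,0]}])

```text
clock: 11.82
eef_pos: [482.7, 268.5, 151.3]
tcp_rot: [3.14, 0.001, -0.322]
contact_force: [-0.7, -0.6, -0.9]
opening: 0.083
```

>>> jog_arm(deltas=[{"gripper": 1,"translation": [0,0,-0.06],"dr": [0,0,0]},{"gripper": 1,"translation": [0,0,-0.06],"dr": [0,0,0]},{"gripper": 1,"translation": [0,0,0],"dr": [0,0,0]}])

```text
clock: 12.07
eef_pos: [482.8, 268.6, 139.3]
tcp_rot: [3.14, 0.001, -0.322]
contact_force: [-0.4, -0.5, -1.1]
opening: 0.078
```

Inside the rim with no contact, so I'll continue down.

>>> jog_arm(deltas=[{"gripper": 1,"translation": [0,0,-0.08],"dr": [0,0,0]},{"gripper": 1,"translation": [0,0,-0.08],"dr": [0,0,0]},{"gripper": 1,"translation": [0,0,-0.08],"dr": [0,0,0]},{"gripper": 1,"translation": [0,0,-0.06],"dr": [0,0,0]},{"gripper": 1,"translation": [0,0,-0.04],"dr": [0,0,0]},{"gripper": 1,"translation": [0,0,0],"dr": [0,0,0]},{"gripper": 1,"translation": [0,0,0],"dr": [0,0,0]},{"gripper": 1,"translation": [0,0,0],"dr": [0,0,0]},{"gripper": 1,"translation": [0,0,0],"dr": [0,0,0]},{"gripper": 1,"translation": [0,0,0],"dr": [0,0,0]},{"gripper": 1,"translation": [0,0,0],"dr": [0,0,0]}])

```text
clock: 12.98
eef_pos: [483.7, 269.0, 107.0]
tcp_rot: [-3.141, -0.0, -0.322]
contact_force: [0.4, 0.2, -1.5]
opening: 0.08
```

>>> jog_arm(deltas=[{"gripper": 1,"translation": [0,0,-0.03],"dr": [0,0,0]},{"gripper": 1,"translation": [0,0,0],"dr": [0,0,0]},{"gripper": 1,"translation": [0,0,0],"dr": [0,0,0]},{"gripper": 1,"translation": [0,0,0],"dr": [0,0,0]},{"gripper": 1,"translation": [0,0,0],"dr": [0,0,0]},{"gripper": 1,"translation": [0,0,0],"dr": [0,0,0]},{"gripper": 1,"translation": [0,0,0],"dr": [0,0,0]},{"gripper": 1,"translation": [0,0,0],"dr": [0,0,0]}])

```text
clock: 13.65
eef_pos: [483.5, 269.0, 103.7]
tcp_rot: [-3.142, -0.0, -0.322]
contact_force: [-0.9, 1.0, -1.6]
opening: 0.078
```

>>> jog_arm(deltas=[{"gripper": 1,"translation": [0,0,0.08],"dr": [0,0,0]},{"gripper": 1,"translation": [0,0,0.12],"dr": [0,0,0]},{"gripper": 1,"translation": [0,0,0.15],"dr": [0,0,0]},{"gripper": 1,"translation": [0,0,0.15],"dr": [0,0,0]},{"gripper": 1,"translation": [0,0,0.15],"dr": [0,0,0]},{"gripper": 1,"translation": [0,0,0.15],"dr": [0,0,0]},{"gripper": 1,"translation": [0,0,0.15],"dr": [0,0,0]},{"gripper": 1,"translation": [0,0,0],"dr": [0,0,0]}])

```text
clock: 14.32
eef_pos: [485.2, 269.9, 202.7]
tcp_rot: [-3.137, -0.004, -0.322]
contact_force: [0.4, 0.5, -1.0]
opening: 0.081
```

>>> jog_arm(deltas=[{"gripper": 1,"translation": [0.03,-0.2,0],"dr": [0,0,0.02]},{"gripper": 1,"translation": [0.03,-0.3,0],"dr": [0,0,0.02]},{"gripper": 1,"translation": [0.03,-0.35,0],"dr": [0,0,0.02]},{"gripper": 1,"translation": [0.03,-0.35,0],"dr": [0,0,0.02]},{"gripper": 1,"translation": [0.03,-0.35,0],"dr": [0,0,0.02]},{"gripper": 1,"translation": [0.03,-0.35,0],"dr": [0,0,0.02]},{"gripper": 1,"translation": [0.03,-0.35,0],"dr": [0,0,0.02]},{"gripper": 1,"translation": [0.03,-0.35,0],"dr": [0,0,0.02]},{"gripper": 1,"translation": [0.03,-0.35,0],"dr": [0,0,0.02]},{"gripper": 1,"translation": [0.03,-0.35,0],"dr": [0,0,0.02]},{"gripper": 1,"translation": [0.03,-0.35,0],"dr": [0,0,0.02]},{"gripper": 1,"translation": [0.03,-0.35,0],"dr": [0,0,0.02]}])

```text
clock: 15.32
eef_pos: [519.2, -132.8, 198.8]
tcp_rot: [3.142, -0.0, 0.057]
contact_force: [0.7, 1.6, -1.4]
opening: 0.078
```

>>> jog_arm(deltas=[{"gripper": 1,"translation": [0.03,-0.35,0],"dr": [0,0,0.007]},{"gripper": 1,"translation": [0.03,-0.25,0],"dr": [0,0,0]},{"gripper": 1,"translation": [0,0,0],"dr": [0,0,0]},{"gripper": 1,"translation": [0,0,0],"dr": [0,0,0]},{"gripper": 1,"translation": [0,0,0],"dr": [0,0,0]}])

```text
clock: 15.73
eef_pos: [525.1, -190.6, 198.4]
tcp_rot: [-3.141, 0.001, 0.065]
contact_force: [-0.4, -1.2, -0.7]
opening: 0.077
```

```bash
python3 - <<'E'
from h import *
s=r.sense();print(s["eef_pos"],s["tcp_rot"],s["wrist_torque"])
sc=np.mean([r.grab_frame("scene").astype(float) for _ in range(4)],0).astype(np.uint8);tp=np.mean([r.grab_frame("top").astype(float) for _ in range(4)],0).astype(np.uint8)
out=np.zeros((600,800,3),np.uint8)
out[:,:500]=cv2.resize(sc[110:206,245:325],(500,600),interpolation=cv2.INTER_CUBIC)
out[:300,500:]=cv2.resize(tp[155:215,310:370],(300,300),interpolation=cv2.INTER_CUBIC)
cv2.imwrite("pics/s6.png",cv2.convertScaleAbs(out,alpha=1.3,beta=0))
e=s["eef_pos"];a=s["tcp_rot"][2];ex=np.r_[np.cos(a),np.sin(a),0];ey=np.r_[-np.sin(a),np.cos(a),0]
P=[e+ex*x+ey*(y-26.5)+np.r_[0,0,z-95.3] for x,y,z in((0,0,96),(0,-10.5,96),(0,-27,88),(0,-40.5,88),(0,-40.5,34),(-22,-43,0),(22,-43,0),(-22,43,0))]
e2=np.array([595,-224,0]);P+=[e2+[0,0,150],e2-19*ex+[0,0,171],e2+5*ey-19*ex+[0,0,171],e2-5*ey-19*ex+[0,0,171],e2+116*-ey+[0,0,150]]
print([(round((u-244.5)*6.25),round((v-109.5)*6.25)) for u,v in [proj("scene",p) for p in P]])
print([(round((u-309.5)*5)+500,round((v-154.5)*5)) for u,v in [proj("top",p) for p in P]])
E
```

```text
[ 525.05744996 -190.57143493  198.44380194] [-3.14089256e+00  6.69903483e-04  6.54747614e-02] [ 0.01331311 -0.0061967  -0.01964778]
[(301, 231), (308, 219), (318, 214), (327, 200), (320, 281), (356, 338), (280, 317), (301, 435), (183, 260), (218, 238), (214, 243), (221, 233), (261, 143)]
[(620, 270), (641, 269), (671, 268), (697, 267), (673, 272), (666, 315), (661, 234), (508, 321), (616, 144), (626, 177), (616, 177), (636, 176), (836, 136)]
```

View pics/s6.png

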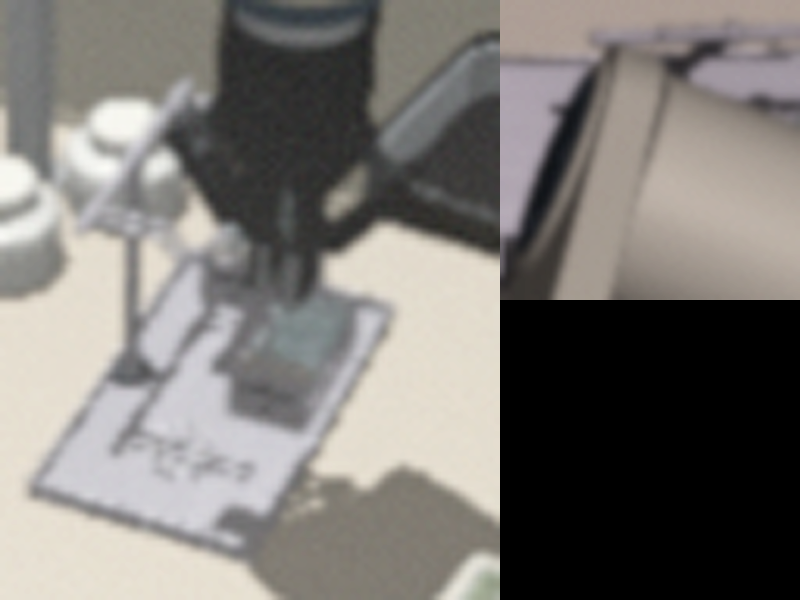

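```bash
python3 - <<'E'
from h import *
sc=cv2.imread("pics/sceneavg.png");tp=cv2.imread("pics/topavg.png")
a=.066;ex=np.r_[np.cos(a),np.sin(a),0];ey=np.r_[-np.sin(a),np.cos(a),0];S=np.array([595,-224,150.])
A=cv2.resize(sc[122:172,255:305],(500,500),interpolation=cv2.INTER_CUBIC);B=cv2.resize(tp[155:205,318:348],(300,500),interpolation=cv2.INTER_CUBIC)
pts=[S+5*ey*k+d for k in(1,-1) for d in(0*ex,-19*ex+[0,0,21],55*ex+[0,0,10])]
for p in pts:
    u,v=proj("scene",p);cv2.circle(A,(round((u-254.5)*10),round((v-121.5)*10)),3,(0,0,255),-1)
    u,v=proj("top",p);cv2.circle(B,(round((u-317.5)*10),round((v-154.5)*10)),3,(0,0,255),-1)
cv2.imwrite("pics/s7.png",cv2.convertScaleAbs(np.hstack([A,B]),alpha=1.4,beta=-20))
E
```

```text
(no output)
```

View pics/s7.png

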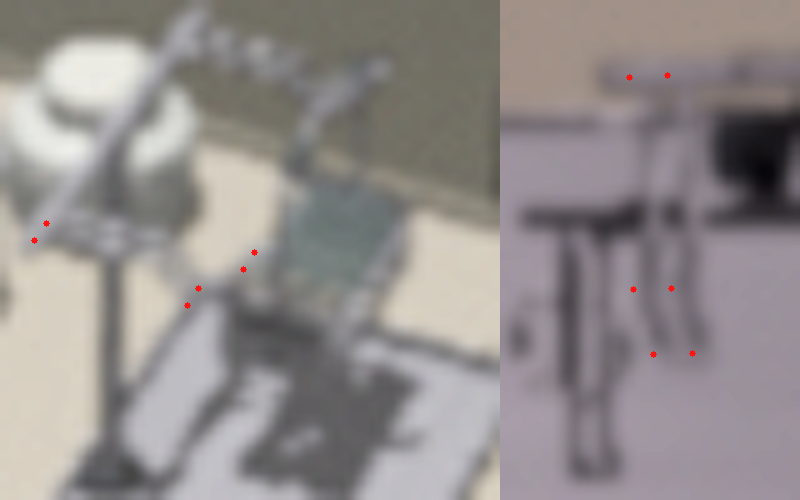

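>>> jog_arm(deltas=[{"gripper": 1,"translation": [0,-0.08,-0.05],"dr": [0,0,0]},{"gripper": 1,"translation": [0,-0.075,-0.05],"dr": [0,0,0]},{"gripper": 1,"translation": [0.1,0.007,0],"dr": [0,0,0]},{"gripper": 1,"translation": [0.1,0.007,0],"dr": [0,0,0]},{"gripper": 1,"translation": [0.1,0.007,0],"dr": [0,0,0]},{"gripper": 1,"translation": [0.1,0.007,0],"dr": [0,0,0]},{"gripper": 1,"translation": [0,0,0],"dr": [0,0,0]}])

```text
clock: 16.72
eef_pos: [568.1, -203.7, 188.9]
tcp_rot: [3.141, -0.002, 0.067]
contact_force: [0.3, 0.3, -1.4]
opening: 0.08
```

>>> jog_arm(deltas=[{"gripper": 1,"translation": [0.1,0.007,0],"dr": [0,0,0]},{"gripper": 1,"translation": [0.1,0.007,0],"dr": [0,0,0]},{"gripper": 1,"translation": [0.07,0.005,0],"dr": [0,0,0]},{"gripper": 1,"translation": [0,0,0],"dr": [0,0,0]},{"gripper": 1,"translation": [0,0,-0.08],"dr": [0,0,0]},{"gripper": 1,"translation": [0,0,-0.08],"dr": [0,0,0]},{"gripper": 1,"translation": [0,0,0],"dr": [0,0,0]},{"gripper": 1,"translation": [0,0,0],"dr": [0,0,0]}])

```text
clock: 17.38
eef_pos: [591.5, -201.7, 171.6]
tcp_rot: [-3.141, 0.002, 0.066]
contact_force: [-0.2, 0.3, 0.2]
opening: 0.08
```

```bash
python3 - <<'E'
from h import *
s=r.sense();print(s["eef_pos"],s["contact_force"],s["wrist_torque"])
E
```

```text
[ 591.5182562  -201.65424462  171.61022579] [-0.21940194  0.2581714   0.20525173] [ 0.01776692 -0.02203761 -0.02626556]
```

>>> jog_arm(deltas=[{"gripper": 1,"translation": [0.02,0,-0.04],"dr": [0,0,0]},{"gripper": 1,"translation": [0,0,-0.04],"dr": [0,0,0]},{"gripper": 1,"translation": [0,0,-0.04],"dr": [0,0,0]},{"gripper": 1,"translation": [0,0,0],"dr": [0,0,0]}])

```text
clock: 17.72
eef_pos: [594.0, -201.7, 159.7]
tcp_rot: [-3.141, 0.001, 0.066]
contact_force: [-0.4, 0.5, -2.1]
opening: 0.076
```

>>> jog_arm(deltas=[{"gripper": 1,"translation": [0,0,-0.03],"dr": [0,0,0]},{"gripper": 1,"translation": [0,0,-0.02],"dr": [0,0,0]},{"gripper": 1,"translation": [0,0,0],"dr": [0,0,0]}])

```text
clock: 17.97
eef_pos: [594.3, -201.8, 155.2]
tcp_rot: [-3.141, 0.001, 0.066]
contact_force: [-1.1, 0.5, -1.1]
opening: 0.08
```

>>> jog_arm(deltas=[{"gripper": 1,"translation": [0,0,-0.02],"dr": [0,0,0]},{"gripper": 1,"translation": [0,0,-0.02],"dr": [0,0,0]},{"gripper": 1,"translation": [0,0,0],"dr": [0,0,0]}])

```text
clock: 18.22
eef_pos: [594.4, -201.8, 151.4]
tcp_rot: [-3.141, 0.0, 0.066]
contact_force: [-0.8, 0.8, -0.4]
opening: 0.08
```

>>> jog_arm(deltas=[{"gripper": 1,"translation": [0,0,-0.01],"dr": [0,0,0]},{"gripper": 1,"translation": [0,0,-0.01],"dr": [0,0,0]},{"gripper": 1,"translation": [0,0,0],"dr": [0,0,0]}])

```text
clock: 18.47
eef_pos: [594.6, -202.0, 150.0]
tcp_rot: [3.141, -0.0, 0.066]
contact_force: [-1.8, 0.1, 3.1]
opening: 0.082
```

```bash
python3 - <<'E'
from h import *
s=r.sense();print(s["eef_pos"],s["contact_force"],s["wrist_torque"])
E
```

```text
[ 594.56388588 -202.0174376   149.97834056] [-1.81855092  0.1403059   3.08129156] [-0.1481733   0.22369541 -0.03768967]
```

>>> jog_arm(deltas=[{"gripper": 1,"translation": [0,0,-0.007],"dr": [0,0,0]},{"gripper": 0.8,"translation": [0,0,0],"dr": [0,0,0]},{"gripper": 0.7,"translation": [0,0,0],"dr": [0,0,0]},{"gripper": 0.5,"translation": [0,0,0],"dr": [0,0,0]},{"gripper": 0.4,"translation": [0,0,0],"dr": [0,0,0]},{"gripper": 0.4,"translation": [0,0,0],"dr": [0,0,0]}], squeeze=50)

```text
clock: 18.97
eef_pos: [594.5, -201.7, 148.8]
tcp_rot: [-3.141, 0.0, 0.066]
contact_force: [-0.1, -0.5, -0.8]
opening: 0.3
```

>>> jog_arm(deltas=[{"gripper": 0.4,"translation": [0,0,0.03],"dr": [0,0,0]},{"gripper": 0.4,"translation": [0,0,0.08],"dr": [0,0,0]},{"gripper": 0.4,"translation": [0,0,0.15],"dr": [0,0,0]},{"gripper": 0.4,"translation": [0,0,0.3],"dr": [0,0,0]},{"gripper": 0.4,"translation": [0,0,0.35],"dr": [0,0,0]},{"gripper": 0.4,"translation": [-0.1,0,0.1],"dr": [0,0,0]},{"gripper": 0.4,"translation": [-0.3,0.1,0],"dr": [0,0,0]},{"gripper": 0.4,"translation": [-0.3,0.3,0],"dr": [0,0,-0.02]},{"gripper": 0.4,"translation": [-0.3,0.3,0],"dr": [0,0,-0.04]},{"gripper": 0.4,"translation": [-0.3,0.35,0],"dr": [0,0,-0.04]},{"gripper": 0.4,"translation": [-0.3,0.35,0],"dr": [0,0,-0.05]},{"gripper": 0.4,"translation": [-0.2,0.35,0],"dr": [0,0,-0.05]}])

```text
clock: 19.97
eef_pos: [418.9, -33.9, 250.3]
tcp_rot: [3.141, -0.0, -0.253]
contact_force: [0.4, 0.3, -0.0]
opening: 0.297
```

```bash
python3 - <<'E'
from h import *
s=r.sense();print(s["eef_pos"],s["tcp_rot"],s["contact_force"])
sc=np.mean([r.grab_frame("scene").astype(float) for _ in range(4)],0).astype(np.uint8);tp=np.mean([r.grab_frame("top").astype(float) for _ in range(4)],0).astype(np.uint8)
cv2.imwrite("pics/scA.png",sc);cv2.imwrite("pics/tpA.png",tp)
# swing/motion check & hung-rack colour (teal slides) blobs
for n,i in (("scene",sc),("scene0",cv2.imread("pics/sceneavg.png"))):
    x=i[115:205,245:325].astype(int);m=((x[...,1]-x[...,2]>8)).astype(np.uint8)
    k,l,st,ce=cv2.connectedComponentsWithStats(m)
    print(n,[(st[j].tolist(),np.round(ce[j]+[245,115],1).tolist()) for j in range(1,k) if st[j,4]>25])
for y in(-228,-344): print([np.round(proj("scene",[596.5+(-228-y)*.065,y,z]),1) for z in(54,71)])
E
```

```text
[418.86111635 -33.9403349  250.31027772] [ 3.14148982e+00 -1.00840179e-04 -2.52870719e-01] [ 0.36438417  0.34386534 -0.00846828]
scene []
scene0 []
[array([273. , 172.3]), array([273.2, 168.6])]
[array([285.2, 153.2]), array([285.4, 149.5])]
```

```bash
python3 - <<'E'
from h import *
a=cv2.imread("pics/sceneavg.png");b=cv2.imread("pics/scA.png")
t=b[138:168,273:298]
for n,i in(("before",a),("after",b)):
    x0,y0=250,150;res=cv2.matchTemplate(i[y0:y0+45,x0:x0+45],a[140:165,276:294],cv2.TM_CCOEFF_NORMED);_,m,_,l=cv2.minMaxLoc(res);print(n,m,(l[0]+x0-276,l[1]+y0-140),"expect (-12,19)")
E
```

```text
before 0.4523664116859436 (-18, 14) expect (-12,19)
after 0.639546275138855 (-14, 19) expect (-12,19)
```

>>> jog_arm(deltas=[{"gripper": 0.2,"translation": [0,0.35,0],"dr": [0,0,-0.047]},{"gripper": 0.2,"translation": [-0.04,0.35,-0.1],"dr": [0,0,0]},{"gripper": 0.2,"translation": [0,0,-0.35],"dr": [0,0,0]},{"gripper": 0.2,"translation": [0,0,-0.35],"dr": [0,0,0]},{"gripper": 0.2,"translation": [0,0,-0.35],"dr": [0,0,0]},{"gripper": 0.2,"translation": [0,0,-0.2],"dr": [0,0,0]},{"gripper": 0.2,"translation": [0,0,0],"dr": [0,0,0]},{"gripper": 0.2,"translation": [0,0,0],"dr": [0,0,0]}])

```text
clock: 21.03
eef_pos: [417.2, 34.7, 114.4]
tcp_rot: [3.14, 0.003, -0.323]
contact_force: [-0.2, 0.3, 0.7]
opening: 0.396
```

>>> jog_arm(deltas=[{"gripper": 0.2,"translation": [-0.028,0.035,-0.2],"dr": [0,0,-0.002]},{"gripper": 0.2,"translation": [0,0,-0.25],"dr": [0,0,0]},{"gripper": 0.2,"translation": [0,0,-0.15],"dr": [0,0,0]},{"gripper": 0.2,"translation": [0,0,-0.05],"dr": [0,0,0]},{"gripper": 0.2,"translation": [0,0,0],"dr": [0,0,0]},{"gripper": 0.2,"translation": [0,0,0],"dr": [0,0,0]}])

```text
clock: 21.53
eef_pos: [415.7, 38.7, 51.2]
tcp_rot: [-3.141, -0.001, -0.325]
contact_force: [-0.1, -0.2, -0.1]
opening: 0.401
```

>>> jog_arm(deltas=[{"gripper": 0.2,"translation": [-0.013,-0.005,-0.065],"dr": [0,0,0]},{"gripper": 0.2,"translation": [0,0,0],"dr": [0,0,0]},{"gripper": 0.5,"translation": [0,0,0],"dr": [0,0,0]},{"gripper": 1,"translation": [0,0,0],"dr": [0,0,0]},{"gripper": 1,"translation": [0,0,0],"dr": [0,0,0]},{"gripper": 1,"translation": [0,0,0],"dr": [0,0,0]},{"gripper": 1,"translation": [0,0,0],"dr": [0,0,0]}])

```text
clock: 22.12
eef_pos: [413.6, 38.4, 44.1]
tcp_rot: [-3.141, -0.001, -0.325]
contact_force: [-0.6, -0.3, 7.2]
opening: 0.154
```

>>> jog_arm(deltas=[{"gripper": 1,"translation": [0,0,0.05],"dr": [0,0,0]},{"gripper": 1,"translation": [0,0,0.15],"dr": [0,0,0]},{"gripper": 1,"translation": [0,0,0.3],"dr": [0,0,0]},{"gripper": 1,"translation": [0,0,0.3],"dr": [0,0,0]},{"gripper": 1,"translation": [0,0,0.3],"dr": [0,0,0]},{"gripper": 1,"translation": [0,0,0],"dr": [0,0,0]},{"gripper": 1,"translation": [0,0,0],"dr": [0,0,0]}])

```text
clock: 22.7
eef_pos: [414.4, 38.5, 155.3]
tcp_rot: [-3.14, -0.004, -0.325]
contact_force: [-0.3, -0.4, -0.6]
opening: 0.151
```

>>> jog_arm(deltas=[{"gripper": 1,"translation": [0.06,0.2,0],"dr": [0,0,0]},{"gripper": 1,"translation": [0.1,0.35,0],"dr": [0,0,0]},{"gripper": 1,"translation": [0.1,0.35,0],"dr": [0,0,0]},{"gripper": 1,"translation": [0.1,0.35,0],"dr": [0,0,0]},{"gripper": 1,"translation": [0.1,0.35,0],"dr": [0,0,0]},{"gripper": 1,"translation": [0.09,0.25,0],"dr": [0,0,0]},{"gripper": 1,"translation": [0.05,0.15,0],"dr": [0,0,0]},{"gripper": 1,"translation": [0,0,-0.2],"dr": [0,0,0]},{"gripper": 1,"translation": [0,0,-0.15],"dr": [0,0,0]},{"gripper": 1,"translation": [0,0,0],"dr": [0,0,0]},{"gripper": 1,"translation": [0,0,0],"dr": [0,0,0]}])

```text
clock: 23.62
eef_pos: [472.0, 237.4, 117.1]
tcp_rot: [3.139, 0.003, -0.325]
contact_force: [0.4, -0.2, 0.2]
opening: 0.155
```

>>> jog_arm(deltas=[{"gripper": 1,"translation": [0.02,0.015,-0.05],"dr": [0,0,-0.001]},{"gripper": 1,"translation": [0,0,-0.05],"dr": [0,0,0]},{"gripper": 1,"translation": [0,0,-0.03],"dr": [0,0,0]},{"gripper": 1,"translation": [0,0,0],"dr": [0,0,0]},{"gripper": 1,"translation": [0,0,0],"dr": [0,0,0]}])

```text
clock: 24.03
eef_pos: [475.3, 239.7, 105.6]
tcp_rot: [3.142, 0.0, -0.327]
contact_force: [0.1, 0.3, -0.9]
opening: 0.15
```

Rim underside is now at about 62, above the dish rim at 56. I'll fine-align by −1.0, −0.6 and lower in small steps.

>>> jog_arm(deltas=[{"gripper": 1,"translation": [-0.01,-0.006,-0.03],"dr": [0,0,0]},{"gripper": 1,"translation": [0,0,-0.03],"dr": [0,0,0]},{"gripper": 1,"translation": [0,0,-0.01],"dr": [0,0,0]},{"gripper": 1,"translation": [0,0,0],"dr": [0,0,0]}])

```text
clock: 24.37
eef_pos: [474.0, 239.1, 98.2]
tcp_rot: [3.141, 0.0, -0.327]
contact_force: [-0.5, 0.4, -0.3]
opening: 0.147
```

>>> jog_arm(deltas=[{"gripper": 1,"translation": [0,0,-0.015],"dr": [0,0,0]},{"gripper": 1,"translation": [0,0,-0.01],"dr": [0,0,0]},{"gripper": 1,"translation": [0,0,0],"dr": [0,0,0]}])

```text
clock: 24.62
eef_pos: [474.2, 239.2, 95.9]
tcp_rot: [3.141, 0.0, -0.326]
contact_force: [0.8, -0.5, -0.9]
opening: 0.149
```

>>> jog_arm(deltas=[{"gripper": 1,"translation": [0,0,-0.006],"dr": [0,0,0]},{"gripper": 1,"translation": [0,0,0],"dr": [0,0,0]},{"gripper": 1,"translation": [0,0,0],"dr": [0,0,0]}])

```text
clock: 24.87
eef_pos: [474.3, 239.3, 95.4]
tcp_rot: [-3.142, -0.0, -0.326]
contact_force: [0.5, -0.7, -1.1]
opening: 0.153
```

Within 0.3 mm of seated, so I'll release slowly and back off.

>>> jog_arm(deltas=[{"gripper": 0.6,"translation": [0,0,0],"dr": [0,0,0]},{"gripper": 0.4,"translation": [0,0,0],"dr": [0,0,0]},{"gripper": 0.2,"translation": [0,0,0],"dr": [0,0,0]},{"gripper": 0.2,"translation": [0,0,0],"dr": [0,0,0]},{"gripper": 0.2,"translation": [0,0,0.1],"dr": [0,0,0]},{"gripper": 0.2,"translation": [0,0,0.2],"dr": [0,0,0]},{"gripper": 0.2,"translation": [0,0,0.35],"dr": [0,0,0]},{"gripper": 0.2,"translation": [0,0,0.4],"dr": [0,0,0]},{"gripper": 0.2,"translation": [-0.1,-0.2,0.3],"dr": [0,0,0]},{"gripper": 0.2,"translation": [-0.2,-0.35,0],"dr": [0,0,0]},{"gripper": 0.2,"translation": [-0.2,-0.35,0],"dr": [0,0,0]},{"gripper": 0.2,"translation": [-0.1,-0.35,0],"dr": [0,0,0]}])

```text
clock: 25.87
eef_pos: [412.2, 113.2, 231.4]
tcp_rot: [-3.141, -0.0, -0.325]
contact_force: [0.4, -1.0, -1.0]
opening: 0.398
```

>>> jog_arm(deltas=[{"gripper": 0.2,"translation": [-0.1,-0.35,0],"dr": [0,0,0]},{"gripper": 0.2,"translation": [0,-0.35,0],"dr": [0,0,0]},{"gripper": 0.2,"translation": [0,-0.2,0],"dr": [0,0,0]},{"gripper": 0.2,"translation": [0,0,0],"dr": [0,0,0]},{"gripper": 0.2,"translation": [0,0,0],"dr": [0,0,0]}])

```text
clock: 26.28
eef_pos: [404.3, 23.5, 231.2]
tcp_rot: [-3.141, -0.001, -0.329]
contact_force: [-0.3, 0.2, -0.6]
opening: 0.4
```

```bash
python3 - <<'E'
from h import *
s=r.sense();print(s["eef_pos"],s["contact_force"])
sc=np.mean([r.grab_frame("scene").astype(float) for _ in range(4)],0).astype(np.uint8);tp=np.mean([r.grab_frame("top").astype(float) for _ in range(4)],0).astype(np.uint8)
hsv=cv2.cvtColor(tp,cv2.COLOR_BGR2HSV);x0,y0=135,200
m=((hsv[...,1]<24)&(hsv[...,2]>130))[200:250,135:190].astype(np.uint8)
c=max(cv2.findContours(m,cv2.RETR_EXTERNAL,cv2.CHAIN_APPROX_NONE)[0],key=cv2.contourArea)
print(cv2.minAreaRect(np.array([onz("top",u+x0,v+y0,60)[:2] for u,v in c[:,0]],np.float32)))
out=np.zeros((600,800,3),np.uint8)
out[:,:450]=cv2.resize(sc[112:212,245:320],(450,600),interpolation=cv2.INTER_CUBIC)
out[:300,450:]=cv2.resize(sc[205:320,200:300],(350,300),interpolation=cv2.INTER_CUBIC)
out[300:,450:]=cv2.resize(tp[150:260,135:265],(350,300),interpolation=cv2.INTER_CUBIC)
cv2.imwrite("pics/fin.png",cv2.convertScaleAbs(out,alpha=1.3,beta=-10))
E
```

```text
[404.32716005  23.5085451  231.15518586] [-0.32004566  0.24756058 -0.62663265]
((475.5370788574219, 245.4313507080078), (118.57315063476562, 75.2904052734375), 71.27835845947266)
```

View pics/fin.png

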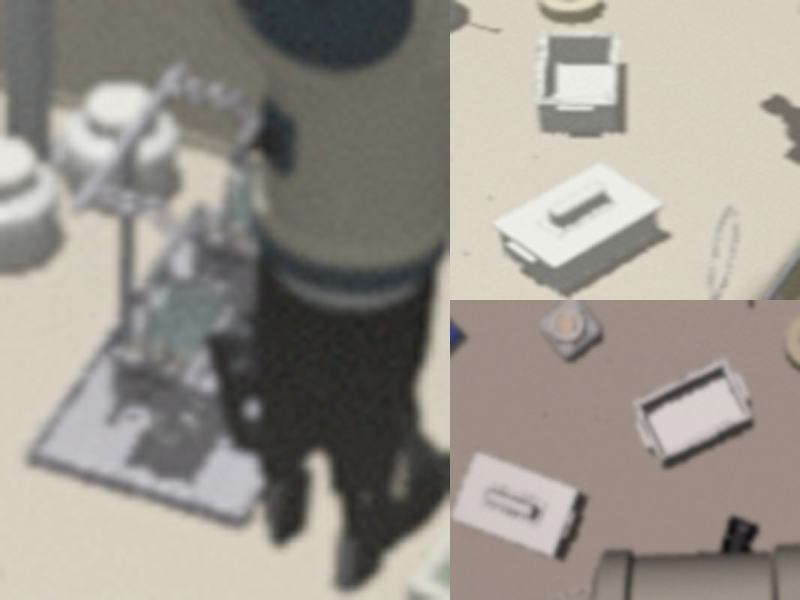

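The rack hangs on the left hook with its slides at (185,315) and its shadow below. The lid is seated at (580,210), its top-view centre within 0.5 mm of the start. The stain dish is empty and hasn't visibly moved. I'll hand in now.

```bash
python3 -c "
from rig import r
print(r.sign_off())"
```

```text
the job is handed in; nothing more can be done
None
```

The job is done and handed in at about 27 s of the 64 s allowed. I laid the lid on the bare bench and lifted the rack by its sleeve. I then dipped it in the rinse dish, hung it by its notch on the left hook, and put the lid back on the rinse dish.

**Last checks**
- **Dip:** by the tool height, the slide tops were about 14 mm below the rim.
- **Rack:** the picture shows it hanging on the left hook. The hook took the load at 150 mm height. A template match put it within 2 pixels of where I expected it, but with a weak score of 0.64. In the final view the arm partly hid the stand, mostly the other rack, so I saw that one only in part and did not measure it.
- **Lid:** it looks flat. In the top view its centre is within 0.5 mm of the start, with the same size and angle. On release it was about 0.3 mm above the calculated seated height and I had felt no contact force, so it settled that last bit by itself.
- **Dishes:** the pictures show both in place, and I felt no contact during the dip. I did not measure the stain dish's position again.

**Off plan:** setting the lid on the bench gave a brief 64 N reading at the wrist, under the 120 N limit. It came through the fingers and the lid. The arm then backed off, and no later reading was above about 7 N.

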